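# Push a stuck battery out of its test cradle

### The arm

A 7-joint arm with a two-finger parallel gripper is mounted at the origin on a cart in front of the work surface, level with it; the furniture and walls round the work are solid. World frame = base frame: x ahead of the robot, y to its left, z up, the work surface at z = 0. Lengths are in m, angles in degrees, forces in N, time in s.
With the tool pointing down it reaches from about 0.425 to 0.95 m from the base axis. Payload 16.7 kg.
Tool frame: the origin (TCP) lies midway between the tips of the shut fingers; the grasp point (between the pads) lies env.grip_point_offset behind it (env.grip_point_offset is the distance from the TCP to the grasp point, in m); z points along the fingers, y is the line along which they close (so a half turn about z gives the same grasp; the last joint's range is limited). The gripper opens to 94 mm and grips with 3 to 60 N. Pads are 16 mm wide; open, the fingers measure 119 mm over their backs; the gripper's body (75 mm by 177 mm) begins 78 mm behind the grasp point.
Start: joints at [-76.519, 24.414, 4.234, 92.017, -1.954, 63.644, -3.845], TCP at [0.253, 0.626, 0.205] pointing down, gripper open.
Joint ranges: [-163.25, 163.25], [-28.42, 122.38], [-70.27, 78.77], [12.13, 141.07], [-58.53, 238.53], [9.26, 117.41], [-156.51, 156.51]. Speed limits (degrees/s): [108.29, 108.29, 136.94, 136.94, 172.46, 172.46, 172.46].

### API

Orientations are given as [roll, pitch, yaw] about the fixed x, y, z axes, in that order (R = Rz(yaw) Ry(pitch) Rx(roll)).
In Python, from station import env, hand, inverse_kinematics, readout, vision, finish_job gives the robot as it stands. Calls block until the motion is done:
- env.move_ptp(position, orientation): joint-space move of the TCP to a pose.
- env.line_to(position, v=0.15, frame=None): straight line of the TCP; frame=None keeps the orientation; v is the mean speed in m/s.
- env.move_joints(angles): joint-space move.
- hand.grip(opening, effort=None): opening from 0.0 (shut) to 1.0 (fully open); effort is the grip in N (None keeps the last); returns when the fingers have stopped.
- env.pause(seconds).
- inverse_kinematics(position, orientation): joint angles nearest the present ones, or None.
- readout.observe(): the state.
- vision.get_image(name): name is "scene" or "top"; returns (picture, depth): 384x512x3 uint8, red, green, blue; 384x512 float32, m along the optical axis (not along the pixel's ray), 0 where there is no reading.
- vision.camera_model(name): a dict with "camera_matrix" (3x3 intrinsics, pixels), "k1" (the pictures are not rectified: a ray, as slopes to the right and down, at radius r is drawn at 1 + k1 r^2 times it, then the intrinsics apply), "rvec" (rotation vector, rad) and "tvec" (3), from world to camera coordinates, as OpenCV has them. Camera axes: x right, y down, z forward; pixel columns grow to the right and rows downward; lengths in m; the calibration is good to about 2 mm. A picture is of the moment at which its call begins. camera_model takes no time and is no camera call.
A pose or a line that the arm cannot do raises env.IKError and nothing moves.
- finish_job(): hands the job in; it is judged then, once.
The state is a dict: "time": time; "q": joint angles; "joint_velocities": joint speeds; "effort": joint torques, N m; "eef_pos": TCP position; "tool_rot": TCP orientation; "force": force on the tool from outside, world axes, zero at the start; "torque": the same for the moment, N m; "gripper_width": opening from 0.0 (shut) to 1.0 (fully open); "grip_force": force on a finger pad.
Only numpy, scipy, OpenCV 4.12 (cv2) and the standard library are available. Lean on these libraries where they do the work, as an engineer would, in place of code of your own. Each camera call takes 0.05 s, during which the arm holds its last target. There are 200 camera calls.

### The job

A 9 V battery is stuck in the tilted test cradle. Take the large screwdriver out of the tool block, push the battery out from behind through the hole in the cradle's upper end so that it drops into the catch tray below, then stand the screwdriver back upright in its place in the tool block. Leave the small driver beside it and the two reels where they are.

Things in the scene. Friction and masses are not known exactly. Their poses are not given: they have to be found in the camera images.
- station: Fixed battery test station: grey open catch tray 150 x 96 mm, walls 22 mm high and 4 mm thick, black floor at 6 mm, carrying the tilted cradle on two cheeks over its -x half; its +x half is open. Origin: centre of the tray's underside, on the bench. x = horizontal direction in which the battery comes out, along the tray's long side; z up.
- cradle: Fixed aluminium sleeve round the battery, 37 x 33 mm, 54 mm long, axis 35 deg from vertical. Origin: centre of the round 14 mm access hole, on the outer face of its 6 mm upper end plate, 118 mm above the bench. x = push direction along the axis (down and sideways); y horizontal; z square to both. Mouth at x = 54 mm. The battery is pinched by a spring; a rod pushed in to x = 60 mm sends it right out.
- battery: 9 V block battery, 50 x 27 x 18 mm, about 46 g, stuck in the cradle: its plain end is 7 mm below the outer face of the hole, its terminals show at the mouth. Takes 7 to 13 N to push; after about 40 mm it is free and falls. Origin: centre of one 50 x 27 mm side; x along it towards the terminals, y along its width, z through its thickness (0 to 18 mm).
- tool_block: Fixed black tool block, 116 x 54 mm, 92 mm high, with two square through holes, 11 mm wide, at x = -28 and +28 mm, y = 0. Origin: centre of the underside, on the bench; x along its length, z up. The screwdriver stands in one hole and the small driver in the other, either way round.
- screwdriver: Large screwdriver, red and black handle, 178 mm long, 85 g, standing tip down in the block, handle resting on its top. y axis: from tip to handle end (up at the start). Centre line at x = 0, z = 13.5 mm; tip y = -89, shaft 5 mm thick up to y = -10, handle y = -10 to 88 mm, 18 mm wide along x and 27 mm along z to the touch. At the start the handle end is 190 mm above the bench.
- driver_tip (a point): Tip of the screwdriver's blade, on its centre line (x = 0, y = -89, z = 13.5 mm in the frame of screwdriver).
- nut_driver_standing: Bystander: small driver with amber handle, 137 mm long, 19 mm thick, standing tip down in the other hole of the tool block, 56 mm from the screwdriver; its handle end is 164 mm above the bench. Origin on the side of the handle, y up along it.
- solder_reel: Bystander: small reel of solder, 53 x 56 x 20 mm, lying flat. Origin: under its middle.
- braid_reel: Bystander: flat yellow reel, 50 x 48 x 9 mm, lying flat. Origin: under its middle.

How it is judged:
By the outcome, as a careful person would: the job done as asked, in the order asked, and still so for the second after the job is handed in, with the robot touching nothing.
It also fails if it takes over 51 s, if anything falls off the work surface, if the arm or the gripper's body presses on something with over 40 N, if the wrist force passes 120 N, or if a joint passes its speed limit or range.

## Working session

There is one attempt and no reset: what is moved stays moved. The work goes in short steps, each a Python script; the robot and the scene stay as the last script left them, time stands still between calls to the robot, and variables do not carry over. Pictures are saved under pics/ and viewed, at most 10 in all, crops included, and the job is handed in when it is done.

```bash
ls; mkdir -p pics
python3 - <<'E'
from station import env,vision,readout
import cv2,numpy as np
for n in("scene","top"):
    p,d=vision.get_image(n); cv2.imwrite(f"pics/{n}0.png",p[...,::-1]); np.savez(f"{n}0.npz",p=p,d=d)
    print(n,vision.camera_model(n))
print(env.grip_point_offset,readout.observe())
E
```

```text
pics
scene {'camera_matrix': array([[424.00783857,   0.        , 258.95480754],
       [  0.        , 424.00783857, 187.02367857],
       [  0.        ,   0.        ,   1.        ]]), 'k1': 0.026027781904348353, 'rvec': array([ 2.10340633, -0.85832552,  0.39852299]), 'tvec': array([-0.19623533,  0.39313641,  0.51509937])}
top {'camera_matrix': array([[383.90198768,   0.        , 253.43866317],
       [  0.        , 383.90198768, 189.57760623],
       [  0.        ,   0.        ,   1.        ]]), 'k1': -0.09024535710858993, 'rvec': array([ 2.28782308, -1.91061838,  0.19033519]), 'tvec': array([0.15370326, 0.53637831, 0.84873222])}
0.0188 {'time': 0.1, 'q': array([-76.51661966,  24.4457502 ,   4.23259655,  92.04736574,
        -1.95207634,  63.64505154,  -3.84501967]), 'joint_velocities': array([ 0.00272941,  0.05613122, -0.05301525, -0.11048877,  0.01344512,
       -0.0572489 , -0.07472149]), 'effort': array([ 8.20149493e-03, -9.37450647e+01,  3.67762417e+00, -4.55040300e+01,
       -4.82792105e-02,  1.67595979e-02,  2.62203349e-05]), 'eef_pos': array([0.25329393, 0.62524752, 0.20485925]), 'tool_rot': array([-1.79934312e+02,  6.56755351e-03,  1.57948373e+02]), 'force': array([-0.05088694,  1.02902613,  0.63048866]), 'torque': array([-0.04460867,  0.0278047 ,  0.02429235]), 'grip_force': 0.0, 'gripper_width': 1.0007477716983055}
```

View pics/scene0.png

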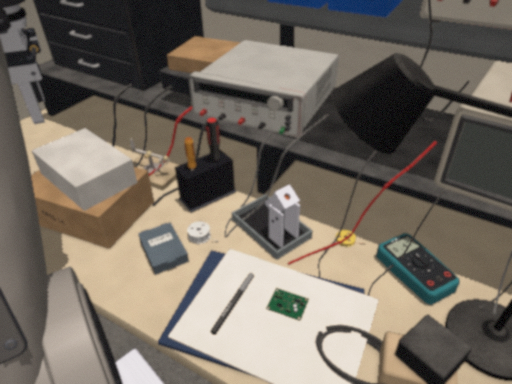

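View pics/top0.png

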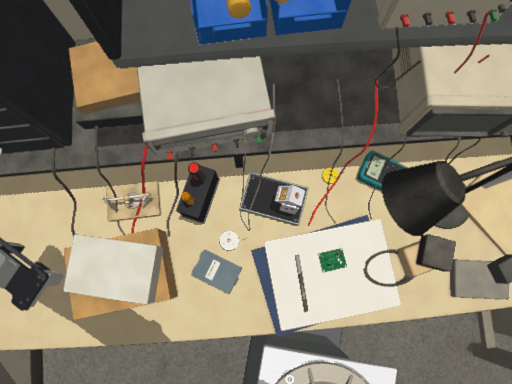

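The scene view shows the tool block at (205,180), with the red screwdriver handle at (213,135) and the amber driver at (190,150). The tray is at (272,225) with the cradle at (285,210). In the top view the block is at (198,195), the red handle at (195,172), the amber at (187,199) and the cradle at (290,198). The next step is to get world coordinates and zoomed crops.

```bash
cat > h.py <<'E'
import cv2,numpy as np
from station import env,hand,inverse_kinematics,readout,vision,finish_job
from scipy.spatial.transform import Rotation as Ro
class Cam:
    def __init__(s,n):
        m=vision.camera_model(n); s.K=m["camera_matrix"]; s.D=np.array([m["k1"],0,0,0.]); s.rv=m["rvec"]; s.t=m["tvec"]
        s.R=cv2.Rodrigues(s.rv)[0]; s.c=-s.R.T@s.t
    def rays(s,uv):
        q=cv2.undistortPoints(np.float64(uv).reshape(-1,1,2),s.K,s.D)[:,0]
        return np.c_[q,np.ones(len(q))]@s.R
    def plane(s,uv,z):
        r=s.rays(uv); return s.c+r*((z-s.c[2])/r[:,2])[:,None]
    def cloud(s,d):
        v,u=np.mgrid[:384,:512]; r=s.rays(np.c_[u.ravel(),v.ravel()])
        return (s.c+r*d.ravel()[:,None]).reshape(384,512,3)
    def proj(s,p): return cv2.projectPoints(np.float64(p).reshape(-1,1,3),s.rv,s.t,s.K,s.D)[0][:,0]
E
python3 - <<'E'
from h import *
for n,(x0,y0,x1,y1) in dict(scene=(165,105,325,265),top=(165,145,325,245)).items():
    f=np.load(n+"0.npz"); p,d=f["p"],f["d"]; C=Cam(n); W=C.cloud(d); print(n,"cam",C.c)
    im=cv2.resize(p[y0:y1,x0:x1],None,fx=5 if n=="top" else 3.7,fy=5 if n=="top" else 3.7,interpolation=cv2.INTER_CUBIC); cv2.imwrite(f"pics/{n}0c.png",im[...,::-1])
    h=cv2.cvtColor(p,cv2.COLOR_RGB2HSV).astype(int); ok=np.zeros(d.shape,bool); ok[y0:y1,x0:x1]=1; ok&=d>0
    H,S,V=h[...,0],h[...,1],h[...,2]; z=W[...,2]
    for nm,m in dict(red=((H<6)|(H>174))&(S>150)&(V>80)&(z>.1),amber=(H>8)&(H<24)&(S>180)&(z>.1),blocktop=(abs(z-.092)<.006)&(V<70),cradletop=(z>.095)&(z<.17)&(S<60)&(V>110),traywall=(abs(z-.022)<.005)&(S<90)&(V>40)).items():
        q=W[m&ok]; 
        if len(q): print(nm,len(q),np.median(q,0).round(4),q.min(0).round(4),q.max(0).round(4), cv2.minAreaRect(np.float32(q[:,:2]*1000)))
E
```

```text
scene cam [ 0.03588354 -0.25648381  0.62555601]
red 129 [0.5007 0.484  0.166 ] [0.4763 0.3336 0.1022] [0.5579 0.5032 0.1949] ((509.6230163574219, 416.22393798828125), (66.59563446044922, 174.463623046875), 10.637614250183105)
amber 114 [0.4387 0.3753 0.1378] [0.4341 0.3712 0.1023] [0.4445 0.3816 0.1675] ((439.2822265625, 376.3219299316406), (10.25253677368164, 10.423933982849121), 87.99645233154297)
blocktop 819 [0.4698 0.3638 0.0926] [0.4078 0.2329 0.086 ] [0.6103 0.4308 0.0979] ((506.301025390625, 343.0032958984375), (115.13426208496094, 213.32249450683594), 46.97347640991211)
cradletop 473 [0.4846 0.1554 0.1159] [0.469  0.1341 0.0951] [0.6023 0.4261 0.1699] ((552.5999145507812, 270.47723388671875), (293.5915222167969, 111.95654296875), 76.911865234375)
traywall 1791 [0.389  0.2593 0.0216] [0.2754 0.1141 0.017 ] [0.631  0.5401 0.027 ] ((483.1273498535156, 301.8243103027344), (381.4488830566406, 292.1037902832031), 55.937625885009766)
top cam [0.32372662 0.2133816  0.93879824]
red 120 [0.5025 0.3696 0.1874] [0.4832 0.3328 0.1477] [0.5545 0.4303 0.1923] ((511.1908264160156, 374.48388671875), (57.60667419433594, 100.19983673095703), 19.119403839111328)
amber 94 [0.4397 0.3764 0.1576] [0.4328 0.1499 0.1018] [0.4964 0.3863 0.1642] ((469.78900146484375, 268.9424133300781), (16.185779571533203, 242.5868377685547), 14.551910400390625)
blocktop 829 [0.4642 0.3677 0.0898] [0.4092 0.2854 0.0865] [0.566  0.4276 0.0975] ((501.59765625, 368.70318603515625), (98.40818786621094, 186.18092346191406), 65.57882690429688)
cradletop 322 [0.4925 0.1569 0.1152] [0.4734 0.1334 0.0958] [0.5126 0.185  0.1283] ((493.26885986328125, 158.80020141601562), (48.97616195678711, 37.11798095703125), 83.88023376464844)
traywall 528 [0.4561 0.2422 0.0194] [0.363  0.0699 0.017 ] [0.5503 0.4329 0.0266] ((460.487548828125, 254.15933227539062), (178.2631378173828, 348.5804138183594), 12.386948585510254)
```

View pics/scene0c.png

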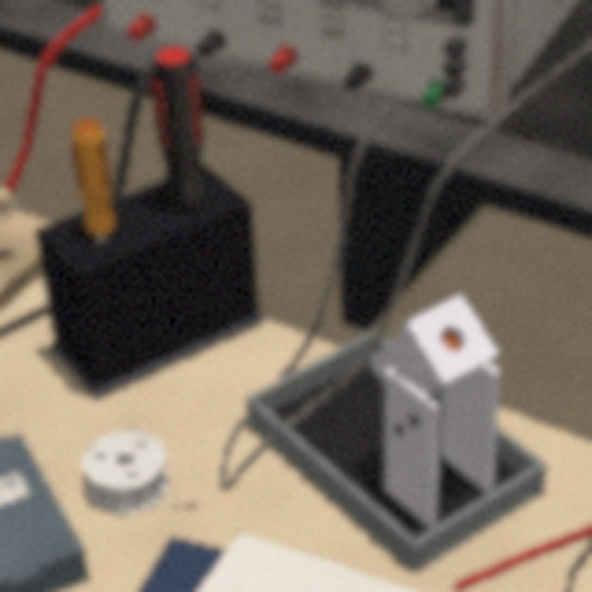

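View pics/top0c.png

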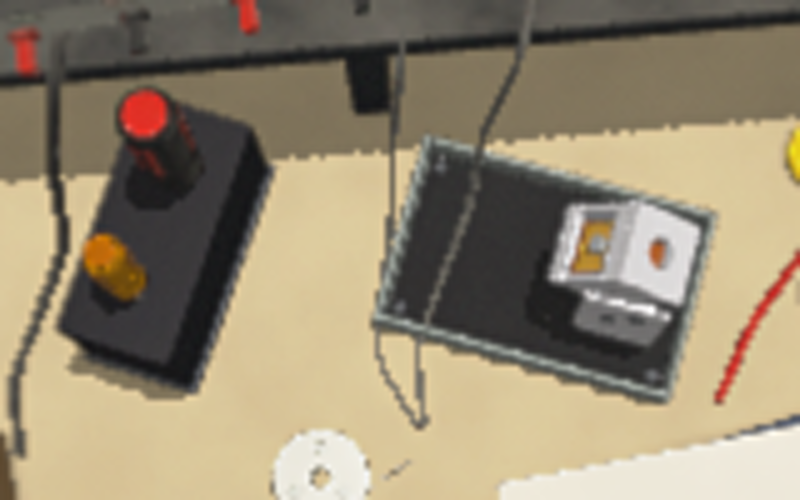

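Both crops show the same layout. The hole is at scene (287.4,196.4) and top (297,195.4). The tray rim corners in the top view are about (250.6,172.6), (308,187.6), (298.6,225) and (240,210). The battery comes out towards image left, which is +y in the world. Next I'll measure these properly.

```bash
cat > meas.py <<'E'
from h import *
T,S=Cam("top"),Cam("scene"); ft,fs=np.load("top0.npz"),np.load("scene0.npz")
def tri(a,b):
    P=[np.c_[C.R,C.t] for C in(T,S)]; q=[cv2.undistortPoints(np.float64(x).reshape(1,1,2),C.K,C.D).reshape(2,1) for C,x in((T,a),(S,b))]
    X=cv2.triangulatePoints(*P,*q)[:,0]; X=X[:3]/X[3]
    return X,[np.linalg.norm(C.proj(X)[0]-x) for C,x in((T,a),(S,b))]
E
python3 - <<'E'
from meas import *
def hsv(p): return [a.astype(int) for a in cv2.split(cv2.cvtColor(p,cv2.COLOR_RGB2HSV))]
def comp(m,seed):
    n,l,st,c=cv2.connectedComponentsWithStats(m.astype(np.uint8))
    k=[i for i in range(1,n) if st[i,4]>4]; i=min(k,key=lambda i:np.hypot(*(c[i]-seed))); return l==i,c[i],st[i,4]
# hole
uv=[]
for C,f,seed in((T,ft,(297,195.4)),(S,fs,(287.4,196.4))):
    H,Sa,V=hsv(f["p"]); m=(Sa>70)|(V<150); x,y=map(int,seed); w=np.zeros(m.shape,bool); w[y-5:y+6,x-4:x+6]=1
    b,c,a=comp(m&w,seed); print("hole blob",c,a); uv.append(c)
print("hole tri",tri(*uv), "on z=.118:",T.plane(uv[0],.118),S.plane(uv[1],.118))
# tray
co=T.plane([(250.6,172.6),(308,187.6),(298.6,225),(240,210)],.022)[:,:2]; print("tray",co.round(4),co.mean(0),np.linalg.norm(np.diff(co,axis=0),axis=1))
# plate plane normals by depth
for nm,C,f,seed in(("top",T,ft,(297,195.4)),("sc",S,fs,(287.4,196.4))):
    W=C.cloud(f["d"]); H,Sa,V=hsv(f["p"]); x,y=map(int,seed)
    q=W[y-5:y+6,x-5:x+6][((Sa<50)&(V>170))[y-5:y+6,x-5:x+6]]; c=q.mean(0); n=np.linalg.svd(q-c)[2][2]; print("plate",nm,len(q),c,n*np.sign(n[2]))
    # block
    z=W[...,2]; near=np.hypot(W[...,0]-.47,W[...,1]-.37)<.1
    m=near&(abs(z-.0915)<.006)&(V<80); b,c,a=comp(m,(198,200) if nm=="top" else (205,175)); print("block",nm,a,cv2.minAreaRect(np.float32(W[b][:,:2]*1000)))
    r=near&((H<6)|(H>174))&(Sa>150)&(V>70)
    am=near&(H>8)&(H<24)&(Sa>170)&(z>.1)
    for t,mm,zt in(("red",r,.19),("amber",am,.164)):
        q=W[mm]; e=q[abs(q[:,2]-zt)<.006]; print(t,nm,len(q),"end",len(e),np.median(e,0).round(4),(e.min(0)+e.max(0))/2,np.ptp(e,axis=0)[:2])
    hd=near&(z>.1)&(V<200)&(np.hypot(W[...,0]-.50,W[...,1]-.35)<.045)
    q=W[hd]
    for a in(.1,.12,.14,.16,.18):
        e=q[abs(q[:,2]-a)<.01]
        if len(e)>3: print(" handle z",a,len(e),e.min(0)[:2].round(4),e.max(0)[:2].round(4),cv2.minAreaRect(np.float32(e[:,:2]*1000)))
# obstacles: heights coarse
W=np.vstack([C.cloud(f["d"])[f["d"]>0] for C,f in((T,ft),(S,fs))])
for x in np.arange(.3,.9,.05):
    print("%.2f"%x,[int(1000*np.max(W[(abs(W[:,0]-x)<.025)&(abs(W[:,1]-y)<.025)][:,2],initial=0)) for y in np.arange(-.3,.6,.05)])
E
```

```text
hole blob [296. 195.] 13
hole blob [286.58823529 196.11764706] 17
hole tri (array([0.49235345, 0.15091495, 0.11937537]), [np.float64(0.2038865992502873), np.float64(0.2376925643900002)]) on z=.118: [[0.49227598 0.15108418 0.118     ]] [[0.49401744 0.15182571 0.118     ]]
tray [[0.5475 0.2625]
 [0.5354 0.1178]
 [0.4408 0.1261]
 [0.4516 0.271 ]] [0.49381854 0.19435095] [0.14528018 0.09491987 0.14527148]
plate top 102 [0.49334711 0.14847276 0.11545106] [-0.05385814 -0.57628222  0.81547416]
block top 842 ((468.8975830078125, 374.90765380859375), (54.01072311401367, 115.37570190429688), 82.19009399414062)
red top 126 end 70 [0.4966 0.3694 0.1887] [0.52203543 0.35798676 0.18873139] [0.06876424 0.04150941]
amber top 92 end 45 [0.4416 0.3797 0.1624] [0.44198165 0.37926769 0.16115468] [0.01582071 0.01412159]
 handle z 0.1 17 [0.4858 0.3582] [0.5032 0.377 ] ((491.9779357910156, 365.1229553222656), (9.886575698852539, 22.90837860107422), 40.66926574707031)
 handle z 0.12 15 [0.4858 0.3588] [0.5329 0.3695] ((508.88201904296875, 362.2969055175781), (9.90447998046875, 47.32349395751953), 84.515357
[... 2039 characters left out ...]
3, 394, 398, 36, 4, 50, 23, 23, 157, 253, 257, 259, 259, 259, 248, 205]
0.60 [164, 265, 34, 37, 46, 110, 156, 161, 161, 154, 254, 259, 258, 259, 390, 390, 538, 245]
0.65 [142, 128, 305, 314, 318, 318, 170, 164, 171, 154, 382, 391, 474, 465, 392, 391, 508, 245]
0.70 [193, 272, 316, 315, 316, 315, 442, 476, 476, 460, 436, 472, 478, 465, 436, 391, 440, 251]
0.75 [2, 3, 309, 389, 477, 469, 471, 476, 473, 456, 394, 425, 418, 394, 396, 389, 251, 251]
0.80 [0, 0, 308, 391, 463, 393, 393, 393, 393, 406, 396, 153, 250, 250, 250, 291, 289, 0]
0.85 [0, 0, 0, 390, 3, 311, 311, 154, 154, 394, 394, 0, 249, 249, 0, 284, 270, 272]
0.90 [0, 0, 0, 0, 0, 310, 310, 153, 154, 0, 0, 272, 271, 272, 271, 271, 0, 0]
```

```bash
cat > plan.py <<'E'
from meas import *
AX=Ro.from_euler('z',0).as_matrix()
def rot(b,u):
    "tool rotation: tool z=-b, tool y = closing dir perpendicular to b and driver axis u"
    z=-b/np.linalg.norm(b); y=np.cross(u,z); y/=np.linalg.norm(y); return np.c_[np.cross(y,z),y,z]
def eul(R): return Ro.from_matrix(R).as_euler('xyz',degrees=True)
E
python3 - <<'E'
from plan import *
q=np.vstack([C.cloud(f["d"])[f["d"]>0] for C,f in((T,ft),(S,fs))])
L=q[(q[:,0]>.33)&(q[:,0]<.62)&(q[:,1]>-.2)&(q[:,1]<.12)&(q[:,2]>.17)]
for z in np.arange(.2,.46,.03):
    e=L[abs(L[:,2]-z)<.015]
    if len(e): print("lamp z%.2f"%z,len(e),np.percentile(e,[1,99],axis=0)[:,:2].round(3).tolist())
for nm,C,f in(("top",T,ft),("sc",S,fs)):
    W=C.cloud(f["d"]); c=np.array([.496,.367]); near=np.hypot(*(W[...,:2]-c).transpose(2,0,1))<.021
    v=c-C.c[:2]; v/=np.linalg.norm(v); w=np.array([-v[1],v[0]])
    for z in np.arange(.105,.19,.01):
        m=near&(abs(W[...,2]-z)<.005); e=W[m][:,:2]
        if len(e)>3: print(nm,"z%.3f"%z,len(e),"lat",((e-c)@w).min().round(4),((e-c)@w).max().round(4),"depth",((e-c)@v).min().round(4))
# IK survey
D=np.array([.4955,.3665]); hole=np.array([.4925,.151,.1185]); th=np.radians(35)
n=np.array([-.083,-.9966,0]); out=np.r_[np.sin(th)*n[:2],np.cos(th)]; s=np.cross([0,0,1],n); up=np.cross(out,s); up*=np.sign(up[2])
if s[0]>0:s=-s
g=.119; o=env.grip_point_offset
def P(G,b,u):
    for f in(1,-1):
        R=rot(b,u); R[:,:2]*=f
        j=inverse_kinematics(G-o*b,eul(R)); yield j
for a in(45,60,75):
  ca,sa=np.cos(np.radians(a)),np.sin(np.radians(a))
  for az in(-90,-100,-115,-130):
    h=np.r_[np.cos(np.radians(az)),np.sin(np.radians(az)),0]; b=ca*np.r_[0,0,1]+sa*h
    print("pick a",a,"az",az,[None if j is None else np.round(j).astype(int).tolist() for j in P(np.r_[D,.132],b,np.r_[0,0,1.])])
  for ph in(0,30,60,90):
    p=s*np.cos(np.radians(ph))+up*np.sin(np.radians(ph)); b=ca*out+sa*p
    print("push a",a,"ph",ph,b.round(2),[[None if j is None else np.round(j).astype(int).tolist() for j in P(hole+out*(g+t),b,out)] for t in(.03,-.06)])
E
```

```text
lamp z0.32 31 [[0.445, -0.053], [0.473, -0.05]]
lamp z0.35 762 [[0.414, -0.061], [0.505, 0.032]]
lamp z0.38 4306 [[0.414, -0.145], [0.548, 0.041]]
lamp z0.41 5667 [[0.431, -0.104], [0.523, 0.024]]
lamp z0.44 1453 [[0.455, -0.053], [0.505, -0.006]]
top z0.105 17 lat -0.0103 0.0126 depth -0.0092
top z0.115 9 lat -0.006 0.008 depth -0.0087
top z0.125 5 lat -0.0071 0.0086 depth -0.0087
top z0.135 10 lat -0.0113 0.0111 depth -0.0102
top z0.145 16 lat -0.0127 0.0135 depth -0.0106
top z0.155 16 lat -0.0114 0.0123 depth -0.0112
top z0.165 14 lat -0.0084 0.0129 depth -0.011
top z0.175 21 lat -0.0118 0.0135 depth -0.0107
top z0.185 115 lat -0.011 0.0136 depth -0.0092
sc z0.105 45 lat -0.0095 0.013 depth -0.0103
sc z0.115 40 lat -0.0076 0.0123 depth -0.0107
sc z0.125 36 lat -0.0084 0.0114 depth -0.0108
sc z0.135 41 lat -0.0115 0.0124 depth -0.0111
sc z0.145 48 lat -0.0122 0.0139 depth -0.0119
sc z0.155 50 lat -0.0108 0.0144 depth -0.0103
sc z0.165 58 lat -0.0115 0.0142 depth -0.0109
sc z0.175 54 lat -0.0124 0.0146 depth -0.0105
sc z0.185 59 lat -0.011 0.0143 depth -0.0095
pick a 45 az -90 [[10,
[... 1581 characters left out ...]
-66, 121, -53, 23, 49]]
pick a 75 az -100 [[-57, 65, 56, 133, 234, 117, -116], [-57, 65, 56, 133, 234, 117, 64]]
pick a 75 az -115 [[32, 57, -60, 138, 215, 38, -54], [32, 57, -60, 138, 215, 38, 126]]
pick a 75 az -130 [None, None]
push a 75 ph 0 [-0.97 -0.07  0.21] [[None, None], [None, None]]
push a 75 ph 30 [-0.81  0.32  0.49] [[None, None], [None, None]]
push a 75 ph 60 [-0.44  0.58  0.69] [[[-76, 8, 32, 129, 49, 62, -61], [-43, 8, -4, 128, 52, 66, 115]], [[-79, 21, 33, 128, 45, 53, -67], [-47, 18, -5, 126, 53, 63, 105]]]
push a 75 ph 90 [0.05 0.64 0.77] [[[-66, 23, 38, 110, 20, 75, -41], [-33, 20, -3, 108, 30, 83, 126]], [[-66, 32, 35, 109, 15, 70, -44], [-36, 27, -5, 107, 29, 79, 120]]]
```

Run:
```python
from plan import *
H,Sa,V=[a.astype(int) for a in cv2.split(cv2.cvtColor(ft["p"],cv2.COLOR_RGB2HSV))]
m=(((H<6)|(H>174))&(Sa>150)&(V>150)).astype(np.uint8); m[:160]=0;m[182:]=0;m[:,:180]=0;m[:,210:]=0
k=cv2.findContours(m,0,2)[0]; k=max(k,key=cv2.contourArea); print("cap",cv2.minEnclosingCircle(k),len(k),T.plane([cv2.minEnclosingCircle(k)[0]],.19), T.plane([np.argwhere(m)[:,::-1].mean(0)],.19))
D=np.array([.496,.369]); hole=np.array([.4925,.151,.1185]); th=np.radians(35)
n=np.array([-.083,-.9966,0]); out=np.r_[np.sin(th)*n[:2],np.cos(th)]; s=np.cross([0,0,1],n); s*=-np.sign(s[0]); up=np.cross(out,s); up*=np.sign(up[2])
o=env.grip_point_offset
def P(G,b,u):
    r=[]
    for f in(1,-1):
        R=rot(b,u); R[:,:2]*=f; j=inverse_kinematics(G-o*b,eul(R)); r.append(None if j is None else np.round(j).astype(int).tolist())
    return r
for a in(30,40,50,60):
  ca,sa=np.cos(np.radians(a)),np.sin(np.radians(a))
  for az in(60,90,120,143,160,180,-160,-145,-130):
    h=np.r_[np.cos(np.radians(az)),np.sin(np.radians(az)),0]; b=ca*np.r_[0,0,1]+sa*h
    print("pick a",a,"az",az,P(np.r_[D,.142],b,np.r_[0,0,1.]))
```

```text
cap ((193.0, 167.0), 4.472236156463623) 14 [[0.49730207 0.37015953 0.19      ]] [[0.49701539 0.36950481 0.19      ]]
pick a 30 az 60 [[-65, 44, 31, 83, -10, 86, -64], [-43, 41, -5, 81, 9, 88, 99]]
pick a 30 az 90 [[-70, 39, 27, 90, 4, 76, -47], [-46, 37, -10, 88, 23, 82, 116]]
pick a 30 az 120 [[-75, 33, 24, 101, 17, 62, -32], [-46, 31, -15, 99, 35, 71, 132]]
pick a 30 az 143 [[-76, 27, 22, 110, 27, 50, -22], [-45, 26, -17, 108, 44, 61, 144]]
pick a 30 az 160 [[-75, 22, 20, 117, 34, 41, -13], [-108, 42, 69, 118, -21, 33, -143]]
pick a 30 az 180 [[-72, 18, 19, 123, 42, 29, 0], [-98, 24, 51, 124, 13, 21, -154]]
pick a 30 az -160 [[-65, 14, 16, 127, 40, 17, 23], [-88, 18, 44, 128, 8, 12, -126]]
pick a 30 az -145 [[-50, 13, 5, 128, 23, 10, 58], [-87, 18, 48, 129, -50, 12, -51]]
pick a 30 az -130 [[-27, 14, -14, 126, -8, 11, 108], [-56, 14, 19, 127, -47, 14, -35]]
pick a 40 az 60 [[-65, 51, 32, 76, -8, 96, -63], [-44, 47, -6, 74, 11, 99, 98]]
pick a 40 az 90 [[-72, 45, 28, 85, 7, 84, -49], [-48, 42, -11, 84, 27, 91, 113]]
pick a 40 az 120 [[-79, 37, 26, 99, 22, 67, -38], [-50, 35, -15, 97
[... 1188 characters left out ...]
138, 137, 34, 130]]
pick a 50 az -130 [[14, 27, -58, 137, 160, 23, -48], [14, 27, -58, 137, 160, 23, 132]]
pick a 60 az 60 [[-64, 64, 33, 63, -5, 115, -61], [-55, 60, 15, 63, 4, 116, 109]]
pick a 60 az 90 [[-74, 57, 30, 77, 13, 98, -50], [-62, 53, 7, 76, 25, 104, 119]]
pick a 60 az 120 [[-85, 48, 27, 95, 30, 77, -46], [-54, 45, -17, 93, 52, 96, 117]]
pick a 60 az 143 [[-91, 40, 27, 111, 47, 61, -49], [-57, 38, -18, 109, 65, 83, 119]]
pick a 60 az 160 [[-95, 35, 28, 123, 65, 50, -56], [-42, 37, -38, 120, 83, 85, 118]]
pick a 60 az 180 [[-95, 30, 29, 135, 97, 42, -73], [-115, 44, 57, 136, 103, 22, 95]]
pick a 60 az -160 [None, None]
pick a 60 az -145 [None, None]
pick a 60 az -130 [None, None]
```

```bash
cat >> plan.py <<'E'
D=np.array([.4965,.3695]); hole=np.array([.4925,.151,.1185]); th=np.radians(35)
n=np.array([-.083,-.9966,0]); out=np.r_[np.sin(th)*n[:2],np.cos(th)]; s=np.cross([0,0,1],n); s*=-np.sign(s[0]); up=np.cross(out,s); up*=np.sign(up[2])
o=env.grip_point_offset; Z=np.r_[0,0,1.]
def pickb(a,az): a,az=np.radians([a,az]); return np.r_[np.sin(a)*np.cos(az),np.sin(a)*np.sin(az),np.cos(a)]
def pushb(a,ph): a,ph=np.radians([a,ph]); return np.cos(a)*out+np.sin(a)*(s*np.cos(ph)+up*np.sin(ph))
def pose(G,b,u): return G-o*b,eul(rot(b,u))   # tcp position, euler
E
python3 - <<'E'
from plan import *
q=np.vstack([C.cloud(f["d"])[(f["d"]>0)&(f["d"]<1.3)] for C,f in((T,ft),(S,fs))])
q=q[(q[:,0]>.25)&(q[:,2]>.03)]
def boxd(p,lo,hi): return np.linalg.norm(np.maximum(0,np.maximum(lo-p,p-hi)),axis=1)
def clear(G,b,u,w,ex):
    tcp,_=pose(G,b,u); R=rot(b,u); k=q[~ex(q)]; p=(k-tcp)@R; B={}
    for y in(1,-1):
        lo,hi=sorted([y*w/2,y*(w/2+.0125)]); B["f%+d"%y]=(np.r_[-.009,lo,-.1],np.r_[.009,hi,0])
    B["body"]=(np.r_[-.0375,-.0885,-.25],np.r_[.0375,.0885,-.0968])
    r={}
    for m,(lo,hi) in B.items():
        d=boxd(p,lo,hi); i=d.argmin(); r[m]=(int(d[i]*1000),k[i].round(3).tolist())
    return r
exd=lambda q:(np.hypot(q[:,0]-.4965,q[:,1]-.3695)<.022)
exn=lambda q:(q[:,2]<0)|exd(q)
for a in(40,50):
  for az in(130,143,160): print("pick",a,az,clear(np.r_[D,.15],pickb(a,az),Z,.045,exd))
for a in(40,50,60):
  for ph in(65,90):
    for t in(.01,-.06): print("push",a,ph,t,clear(hole+out*(.137+t),pushb(a,ph),out,.02,exn),inverse_kinematics(*pose(hole+out*(.137+t),pushb(a,ph),out)).round())
E
```

```text
pick 40 130 {'f+1': (0, [0.532, 0.38, 0.146]), 'f-1': (9, [0.444, 0.376, 0.167]), 'body': (0, [0.543, 0.451, 0.244])}
pick 40 143 {'f+1': (0, [0.526, 0.39, 0.144]), 'f-1': (15, [0.449, 0.38, 0.165]), 'body': (0, [0.518, 0.463, 0.25])}
pick 40 160 {'f+1': (0, [0.524, 0.395, 0.142]), 'f-1': (22, [0.444, 0.376, 0.167]), 'body': (9, [0.516, 0.463, 0.232])}
pick 50 130 {'f+1': (0, [0.532, 0.38, 0.146]), 'f-1': (3, [0.444, 0.376, 0.167]), 'body': (0, [0.517, 0.463, 0.247])}
pick 50 143 {'f+1': (0, [0.531, 0.386, 0.147]), 'f-1': (7, [0.446, 0.379, 0.167]), 'body': (0, [0.517, 0.462, 0.231])}
pick 50 160 {'f+1': (0, [0.526, 0.395, 0.144]), 'f-1': (15, [0.442, 0.376, 0.168]), 'body': (19, [0.435, 0.384, 0.167])}
push 40 65 0.01 {'f+1': (49, [0.503, 0.036, 0.357]), 'f-1': (63, [0.484, 0.043, 0.37]), 'body': (0, [0.475, 0.044, 0.376])} [-57.  -5.  34. 126.  17.  46. -18.]
push 40 65 -0.06 {'f+1': (53, [0.505, 0.154, 0.126]), 'f-1': (52, [0.481, 0.146, 0.12]), 'body': (42, [0.465, 0.043, 0.377])} [-57.   3.  31. 128.  14.  37. -20.]
push 40 90 0.01 {'f+1': (45, [0.503, 0.036, 0.357]), 'f-1': (54
[... 857 characters left out ...]
0.223, 0.248])} [-59.  17.  36. 115.   4.  58. -30.]
push 60 65 0.01 {'f+1': (74, [0.486, 0.043, 0.37]), 'f-1': (81, [0.47, 0.043, 0.376]), 'body': (42, [0.486, 0.043, 0.37])} [-67.   1.  31. 127.  37.  56. -46.]
push 60 65 -0.06 {'f+1': (56, [0.503, 0.144, 0.118]), 'f-1': (56, [0.481, 0.146, 0.12]), 'body': (66, [0.591, 0.236, 0.251])} [-69.  10.  31. 127.  35.  48. -51.]
push 60 90 0.01 {'f+1': (68, [0.503, 0.036, 0.357]), 'f-1': (74, [0.486, 0.043, 0.37]), 'body': (39, [0.503, 0.036, 0.357])} [-63.  15.  40. 112.  13.  69. -34.]
push 60 90 -0.06 {'f+1': (56, [0.503, 0.138, 0.114]), 'f-1': (55, [0.481, 0.146, 0.12]), 'body': (50, [0.605, 0.226, 0.254])} [-63.  22.  37. 113.   9.  63. -36.]
```

Run:
```python
from plan import *
for nm,C,f in(("top",T,ft),("sc",S,fs)):
    q=C.cloud(f["d"])[f["d"]>0]; q=q[(q[:,0]>.4)&(q[:,0]<.7)&(np.hypot(q[:,0]-.4965,q[:,1]-.3695)>.024)]
    for y in np.arange(.28,.50,.02):
        print(nm,"y%.2f"%y,[("z%.2f"%z,len(e),e[:,0].min().round(3),np.percentile(e[:,0],20).round(3)) for z in(.12,.14,.16,.18,.2,.22,.24,.26) for e in[q[(abs(q[:,1]-y)<.01)&(abs(q[:,2]-z)<.01)&(q[:,0]>.48)]] if len(e)])
p=ft["p"][110:220,140:260]; cv2.imwrite("pics/blk.png",cv2.resize(p,None,fx=5,fy=5,interpolation=cv2.INTER_CUBIC)[...,::-1])
```

```text
top y0.28 [('z0.12', 7, np.float64(0.538), np.float64(0.539)), ('z0.14', 153, np.float64(0.541), np.float64(0.555)), ('z0.16', 33, np.float64(0.556), np.float64(0.564)), ('z0.18', 18, np.float64(0.56), np.float64(0.58)), ('z0.20', 8, np.float64(0.58), np.float64(0.58)), ('z0.22', 26, np.float64(0.567), np.float64(0.573)), ('z0.24', 512, np.float64(0.566), np.float64(0.614)), ('z0.26', 130, np.float64(0.574), np.float64(0.586))]
top y0.30 [('z0.14', 120, np.float64(0.547), np.float64(0.552)), ('z0.16', 9, np.float64(0.552), np.float64(0.559)), ('z0.18', 64, np.float64(0.559), np.float64(0.565)), ('z0.20', 14, np.float64(0.569), np.float64(0.572)), ('z0.22', 51, np.float64(0.563), np.float64(0.567)), ('z0.24', 512, np.float64(0.563), np.float64(0.613)), ('z0.26', 133, np.float64(0.563), np.float64(0.577))]
top y0.32 [('z0.14', 138, np.float64(0.542), np.float64(0.546)), ('z0.16', 12, np.float64(0.549), np.float64(0.552)), ('z0.18', 29, np.float64(0.564), np.float64(0.566)), ('z0.20', 16, np.float64(0.564), np.float64(0.565)), ('z0.22', 46, np.float64(0.555), np.float64(0.56)), ('z0.24'
[... 6600 characters left out ...]
, np.float64(0.512), np.float64(0.522)), ('z0.26', 134, np.float64(0.513), np.float64(0.523))]
sc y0.46 [('z0.14', 44, np.float64(0.505), np.float64(0.507)), ('z0.16', 66, np.float64(0.506), np.float64(0.512)), ('z0.18', 33, np.float64(0.514), np.float64(0.516)), ('z0.20', 45, np.float64(0.514), np.float64(0.516)), ('z0.22', 37, np.float64(0.515), np.float64(0.516)), ('z0.24', 213, np.float64(0.515), np.float64(0.561)), ('z0.26', 82, np.float64(0.516), np.float64(0.522))]
sc y0.48 [('z0.14', 56, np.float64(0.481), np.float64(0.491)), ('z0.16', 106, np.float64(0.492), np.float64(0.505)), ('z0.24', 156, np.float64(0.557), np.float64(0.592)), ('z0.26', 30, np.float64(0.593), np.float64(0.631))]
```

View pics/blk.png

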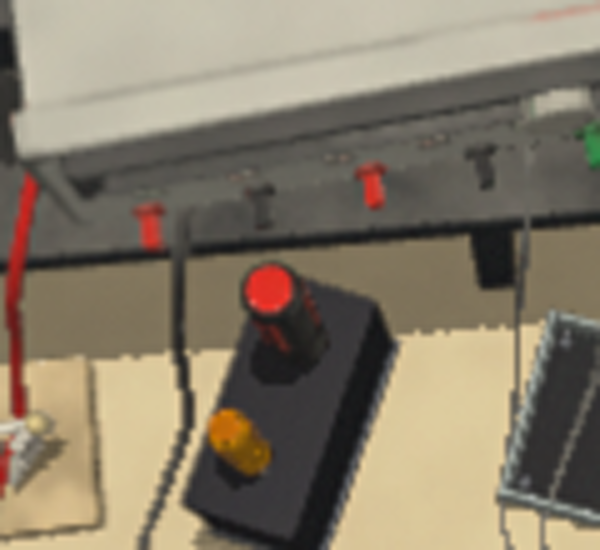

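The crop shows the shelf and supply front about 36 mm behind the driver, on a line roughly from (0.536,0.36) to (0.525,0.40). The red cap is at crop (270,290) and the amber driver at (240,440). The fingers therefore have to close roughly parallel to the shelf, so I'll recheck clearances with the tool leaning back towards −x.

Run:
```python
from plan import *
q=np.vstack([C.cloud(f["d"])[(f["d"]>0)&(f["d"]<1.3)] for C,f in((T,ft),(S,fs))])
q=q[(q[:,0]>.25)&(q[:,2]>.03)]; q=q[np.hypot(q[:,0]-.4965,q[:,1]-.3695)>.023]
def boxd(p,lo,hi): return np.linalg.norm(np.maximum(0,np.maximum(lo-p,p-hi)),axis=1)
def clear(G,b,u,w):
    tcp,_=pose(G,b,u); p=(q-tcp)@rot(b,u); r=[]
    for lo,hi in(([-.01,w/2,-.1],[.01,w/2+.0125,0]),([-.01,-w/2-.0125,-.1],[.01,-w/2,0]),([-.0375,-.0885,-.25],[.0375,.0885,-.0968])):
        d=boxd(p,np.r_[lo],np.r_[hi]); i=d.argmin(); r.append((int(d[i]*1000),q[i].round(2).tolist()))
    return r
for a in(42,47,52):
  for az in(165,175,185): j=inverse_kinematics(*pose(np.r_[D,.153],pickb(a,az),Z)); print("pick",a,az,clear(np.r_[D,.153],pickb(a,az),Z,.046),"" if j is None else j.round())
  for ph in(65,80):
    for t in(.01,-.06): G=hole+out*(.14+t); j=inverse_kinematics(*pose(G,pushb(a,ph),out)); print("push",a,ph,t,clear(G,pushb(a,ph),out,.02),j.round())
```

```text
pick 42 165 [(0, [0.52, 0.4, 0.15]), (25, [0.44, 0.38, 0.17]), (20, [0.52, 0.46, 0.23])] [-85.  23.  24. 122.  54.  41. -31.]
pick 42 175 [(3, [0.52, 0.41, 0.15]), (20, [0.53, 0.35, 0.14]), (25, [0.43, 0.38, 0.17])] [-84.  20.  24. 127.  63.  34. -31.]
pick 42 185 [(7, [0.52, 0.41, 0.15]), (16, [0.53, 0.35, 0.14]), (27, [0.43, 0.38, 0.17])] [-82.  17.  25. 130.  75.  27. -33.]
push 42 65 0.01 [(48, [0.5, 0.04, 0.36]), (61, [0.48, 0.04, 0.37]), (0, [0.47, 0.04, 0.38])] [-58.  -5.  34. 126.  19.  47. -21.]
push 42 65 -0.06 [(55, [0.5, 0.15, 0.13]), (55, [0.48, 0.15, 0.12]), (47, [0.47, 0.04, 0.38])] [-58.   3.  31. 128.  17.  38. -24.]
push 42 80 0.01 [(44, [0.5, 0.04, 0.36]), (55, [0.48, 0.04, 0.37]), (0, [0.48, 0.04, 0.38])] [-55.   3.  36. 119.   9.  56. -22.]
push 42 80 -0.06 [(56, [0.5, 0.14, 0.12]), (54, [0.48, 0.15, 0.12]), (46, [0.48, 0.04, 0.38])] [-55.   9.  33. 121.   5.  48. -23.]
pick 47 165 [(0, [0.52, 0.4, 0.15]), (22, [0.44, 0.38, 0.17]), (22, [0.44, 0.38, 0.17])] [-88.  25.  25. 123.  60.  42. -40.]
pick 47 175 [(3, [0.52, 0.4, 0.15]), (20, [0.53, 0.35, 0.14]), (22, [0
[... 913 characters left out ...]
8, 0.17])] [-91.  25.  27. 130.  79.  39. -52.]
pick 52 185 [(7, [0.52, 0.41, 0.15]), (16, [0.53, 0.35, 0.14]), (21, [0.43, 0.38, 0.17])] [-89.  22.  27. 135.  96.  34. -59.]
push 52 65 0.01 [(60, [0.49, 0.04, 0.37]), (69, [0.47, 0.04, 0.38]), (23, [0.47, 0.04, 0.38])] [-63.  -2.  31. 126.  31.  52. -37.]
push 52 65 -0.06 [(57, [0.5, 0.14, 0.12]), (56, [0.48, 0.15, 0.12]), (74, [0.59, 0.24, 0.25])] [-64.   6.  30. 128.  29.  44. -41.]
push 52 80 0.01 [(56, [0.5, 0.04, 0.36]), (63, [0.48, 0.04, 0.37]), (21, [0.49, 0.04, 0.37])] [-61.   6.  35. 118.  17.  60. -32.]
push 52 80 -0.06 [(57, [0.5, 0.14, 0.12]), (56, [0.48, 0.15, 0.12]), (66, [0.6, 0.23, 0.25])] [-62.  13.  34. 120.  14.  53. -34.]
```

```bash
cat >> plan.py <<'E'
A,AZ,PH,g=52,188,70,.140
bk=pickb(A,AZ); bp=pushb(A,PH); o=o-.005      # grip slightly nearer the fingertips
Gp=np.r_[D,.153]
def st(m=""): r=readout.observe(); print(m,"t%.1f"%r["time"],"p",r["eef_pos"].round(4),"rot",r["tool_rot"].round(1),"F",r["force"].round(1),"w",(r["gripper_width"]*94).round(1),"gf",r["grip_force"].round(1)); return r
def ptp(G,b,u): env.move_ptp(*pose(G,b,u))
def line(G,b,u,v=.15): env.line_to(pose(G,b,u)[0],v)
E
python3 - <<'E'
from plan import *
hand.grip(.43,60)
ptp(Gp+bk*.09+Z*.1,bk,Z); st("high")
line(Gp+bk*.09,bk,Z,.25); line(Gp,bk,Z,.12); st("at")
hand.grip(0,60); st("gripped")
line(Gp+Z*.115,bk,Z,.12); st("up")
for n in("scene","top"):
    p,d=vision.get_image(n); np.savez(n+"1.npz",p=p,d=d)
    c=Cam(n).proj(Gp+Z*.115)[0].astype(int); x,y=max(c[0]-70,0),max(c[1]-50,0)
    cv2.imwrite(f"pics/{n}1.png",p[y:y+150,x:x+160,::-1].repeat(2,0).repeat(2,1))
import cv2
a=[cv2.imread(f"pics/{n}1.png") for n in("scene","top")]; h=min(i.shape[0] for i in a); cv2.imwrite("pics/grasp1.png",np.hstack([i[:h] for i in a]))
E
```

```text
Traceback (most recent call last):
  File "plan.py", line 16, in st
    def st(m=""): r=readout.observe(); print(m,"t%.1f"%r["time"],"p",r["eef_pos"].round(4),"rot",r["tool_rot"].round(1),"F",r["force"].round(1),"w",(r["gripper_width"]*94).round(1),"gf",r["grip_force"].round(1)); return r
                                                                                                                                                    ^^^^^^^^^^^^^^^^^^^^^^^^^^^^^
AttributeError: 'float' object has no attribute 'round'
```

```bash
sed -i 's/(r\["gripper_width"\]\*94).round(1),"gf",r\["grip_force"\].round(1)/"%.1f"%(r["gripper_width"]*94),"gf","%.1f"%r["grip_force"]/' plan.py
cat >> plan.py <<'E'
def snap(tag,P):
    o=[]
    for n in("scene","top"):
        p,d=vision.get_image(n); np.savez(f"{n}{tag}.npz",p=p,d=d); c=Cam(n).proj(P)[0].astype(int); x,y=np.clip(c[0]-65,0,382),np.clip(c[1]-60,0,264)
        print(n,"crop origin",x,y); o.append(cv2.resize(p[y:y+120,x:x+130],None,fx=3,fy=3))
    cv2.imwrite(f"pics/s{tag}.png",np.hstack(o)[...,::-1])
E
python3 - <<'E'
from plan import *
st("high")
line(Gp+bk*.09,bk,Z,.25); line(Gp,bk,Z,.12); st("at")
hand.grip(0,60); st("gripped")
line(Gp+Z*.115,bk,Z,.12); st("up")
snap("1",Gp+Z*.07)
E
```

```text
high t2.3 p [0.437  0.3619 0.3002] rot [ 179.9   52.  -172.1] F [-0.5  0.3 -0.2] w 40.4 gf 0.0
at t3.7 p [0.5071 0.3713 0.1452] rot [ 179.9   52.  -172.1] F [-0.2 -1.   0.8] w 40.5 gf 0.0
gripped t4.1 p [0.5073 0.3714 0.145 ] rot [ 179.9   52.  -172. ] F [-1.7  0.5  5.5] w 28.1 gf 60.0
up t5.2 p [0.5071 0.3707 0.2588] rot [-179.9   52.  -171.9] F [ 0.2  0.2 -0.8] w 28.4 gf 60.0
scene crop origin 144 46
top crop origin 125 103
```

View pics/s1.png

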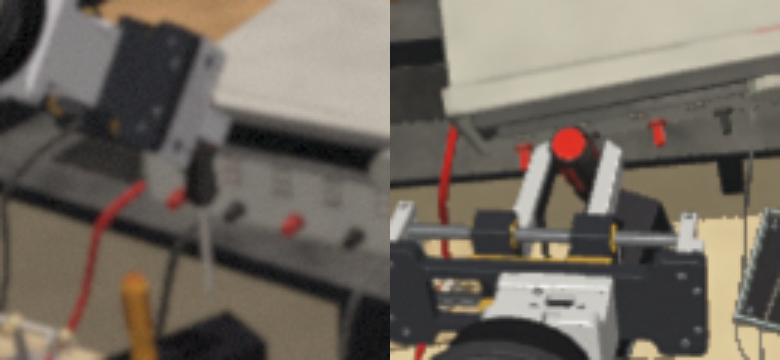

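The driver is held upright across a 28 mm grip. In the scene view the tip is at about crop (208,290), which is (213.3,142.7) in the full picture. Next I'll move to a standoff above the hole and check the tip.

Run:
```python
from plan import *
print("tip pred",S.proj(np.r_[D,.128]))
line(Gp+Z*.12+np.r_[-.05,-.05,0],bk,Z,.2)
V=hole+out*(.14+.015)+up*.05
ptp(V,bp,out); st("via"); 
tip=hole+out*.015+up*.05; print("tip pred scene/top",S.proj(tip),T.proj(tip))
snap("2",tip)
```

```text
tip pred [[213.48544327 146.34120837]]
via t6.7 p [0.492  0.0998 0.2609] rot [168.1  18.4  98.2] F [-0.9  0.1 -1.7] w 28.2 gf 60.0
tip pred scene/top [[275.24797019 170.98243644]] [[283.072503   187.23090901]]
scene crop origin 210 110
top crop origin 218 127
```

View pics/s2.png

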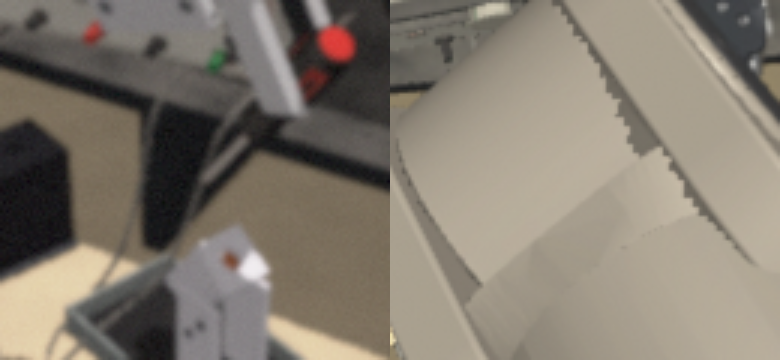

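The top view is blocked by the arm. In the scene view the tip is at about (278.3,170), against a prediction of (275.2,171), so I'll quantify the shaft line.

```bash
cat >> plan.py <<'E'
def shaft(tag,tip,ax):
    "perpendicular image profile of the shaft vs prediction, scene view"
    p=np.load(f"scene{tag}.npz")["p"].astype(np.float32).mean(2)
    for y in (-.004,-.001,.002,.005,.008,.012,.02,.03,.04,.05):
        c,c2=S.proj([tip+ax*y,tip+ax*(y+.01)]); t=(c2-c)/np.linalg.norm(c2-c); nn=np.r_[-t[1],t[0]]; k=np.arange(-6,6.5,1)
        u=(c+k[:,None]*nn).astype(np.float32); print("%.3f"%y,c.round(1),nn.round(2),cv2.remap(p,u[:,:1],u[:,1:],1).ravel().astype(int))
E
python3 - <<'E'
from plan import *
tip=hole+out*.015+up*.05
shaft("2",tip,out)
f=np.load("scene2.npz"); W=S.cloud(f["d"]); q=W[140:180,265:300].reshape(-1,3); v=q-tip; al=v@out; r=np.linalg.norm(v-al[:,None]*out,axis=1)
k=(r<.012)&(al>-.015)&(al<.07)
for x,a in sorted(zip((v-al[:,None]*out)[k].round(4).tolist(),al[k].round(3)),key=lambda t:t[1])[::6]: print(a,"s %.4f up %.4f"%(np.dot(x,s),np.dot(x,up)))
H=S.proj(hole+out*.192+up*.05); print("cap pred",H)
p=f["p"][...,:].astype(int); m=(p[...,0]>140)&(p[...,1]<60); m[:,:310]=0; m[:100]=0;m[140:]=0; print("cap seen",np.argwhere(m).mean(0)[::-1],m.sum())
E
```

```text
-0.004 [274.4 171.8] [0.72 0.69] [22 23 24 22 24 33 42 50 56 50 36 32 40]
-0.001 [275.  171.2] [0.72 0.69] [23 22 23 24 26 35 44 56 55 46 29 29 41]
0.002 [275.7 170.5] [0.72 0.69] [21 19 22 24 29 37 53 60 53 38 26 25 41]
0.005 [276.3 169.9] [0.72 0.69] [16 19 17 23 35 52 66 70 55 37 25 26 42]
0.008 [276.9 169.2] [0.72 0.69] [24 22 17 22 40 62 78 80 65 45 32 30 44]
0.012 [277.8 168.3] [0.72 0.69] [19 17 17 30 51 74 91 97 78 51 29 29 42]
0.020 [279.5 166.6] [0.72 0.69] [ 21  22  31  42  57  79  98 102  88  59  35  28  44]
0.030 [281.7 164.3] [0.72 0.69] [ 21  32  45  51  58  76  97 104  89  61  34  27  41]
0.040 [283.9 161.9] [0.72 0.69] [ 44  51  50  42  46  71  94 103  89  60  34  29  41]
0.050 [286.2 159.5] [0.72 0.69] [ 62  57  40  30  42  66  92 104  87  58  32  28  43]
0.001 s -0.0025 up -0.0017
0.012 s 0.0015 up -0.0030
0.02 s 0.0030 up -0.0020
0.026 s 0.0027 up -0.0007
0.034 s 0.0030 up -0.0023
0.04 s 0.0041 up -0.0026
0.043 s 0.0018 up -0.0007
0.049 s 0.0018 up -0.0020
0.054 s 0.0020 up -0.0021
0.059 s 0.0016 up -0.0008
0.065 s 0.0027 up -0.0012
0.069 s 0.0007 up -0.0045
cap pred [[320.92120497 123.39144758]]
cap seen [323.43333333 125.56666667] 30
```

```bash
cat >> plan.py <<'E'
hc=hole+up*.0015
E
python3 - <<'E'
from plan import *
line(hc+out*(.14+.008),bp,out,.12); st("over")
p,d=vision.get_image("scene"); np.savez("scene3.npz",p=p); shaft("3",hc+out*.008,out)
y,x=140,235; cv2.imwrite("pics/s3.png",cv2.resize(p[y:y+100,x:x+110],None,fx=5,fy=5)[...,::-1])
E
```

```text
over t7.4 p [0.4891 0.0644 0.228 ] rot [168.1  18.3  98.1] F [ 0.2  0.2 -0.5] w 28.3 gf 60.0
-0.004 [286.8 195. ] [0.65 0.76] [145 144 142 129 114  98  86  84  91 104 121 135 143]
-0.001 [287.5 194.5] [0.65 0.76] [144 144 142 135 124 112 103 101 105 116 131 138 145]
0.002 [288.1 193.9] [0.65 0.76] [144 145 144 140 133 125 116 116 121 129 139 142 146]
0.005 [288.8 193.3] [0.65 0.76] [144 145 144 145 139 133 123 124 131 138 144 147 148]
0.008 [289.5 192.7] [0.65 0.76] [145 147 145 145 141 131 123 125 133 141 145 146 147]
0.012 [290.4 192. ] [0.65 0.76] [144 147 144 144 139 128 117 120 131 142 145 145 145]
0.020 [292.2 190.4] [0.65 0.76] [137 143 140 137 134 126 119 120 127 130 129 127 125]
0.030 [294.6 188.3] [0.65 0.76] [113 113 111 112 112 113 116 112 108 106 106 106 107]
0.040 [297.  186.3] [0.65 0.76] [110 108 108 105 108 111 114 113 110 105 106 106 107]
0.050 [299.4 184.2] [0.65 0.76] [108 109 109 108 108 110 112 113 111 107 106 106 106]
```

View pics/s3.png

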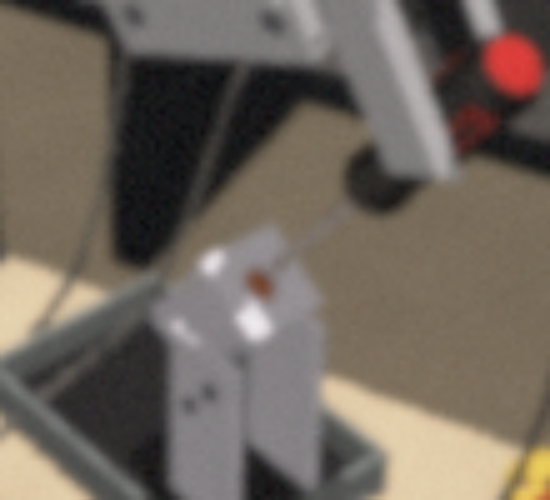

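The shaft lines up with the hole at crop (260,283), with both about 0.4–0.5 px off prediction. Now I'll push.

Run:
```python
from plan import *
F=0
for t in(0,-.005,-.012,-.02,-.03,-.04,-.05,-.057,-.062):
    line(hc+out*(.14+t),bp,out,.05); r=st("push %.3f"%t); f=r["force"]; lat=np.linalg.norm(f-(f@out)*out); print("   axial %.1f lateral %.1f"%(f@out,lat))
    if lat>15 or f@out>30: print("STOP"); break
env.pause(.3)
p,d=vision.get_image("scene"); y,x=150,225; cv2.imwrite("pics/s4.png",cv2.resize(p[y:y+110,x:x+110],None,fx=5,fy=5)[...,::-1])
```

```text
push 0.000 t7.7 p [0.4893 0.0688 0.221 ] rot [168.1  18.3  98.1] F [-0.  -0.3 -0.4] w 28.6 gf 60.0
   axial -0.1 lateral 0.5
push -0.005 t8.0 p [0.4895 0.0714 0.2169] rot [168.1  18.3  98.1] F [ 0.  -0.2  0.4] w 28.2 gf 60.0
   axial 0.4 lateral 0.1
push -0.012 t8.3 p [0.4898 0.0754 0.2111] rot [168.1  18.3  98.1] F [ 0.3 -0.2 -1. ] w 28.3 gf 60.0
   axial -0.8 lateral 0.8
push -0.020 t8.6 p [0.4902 0.08   0.2047] rot [168.1  18.3  98.1] F [ 0.2 -0.  -0.7] w 28.4 gf 60.0
   axial -0.6 lateral 0.5
push -0.030 t8.9 p [0.4907 0.0857 0.1965] rot [168.1  18.3  98.1] F [-0.   0.1 -1. ] w 28.3 gf 60.0
   axial -0.8 lateral 0.5
push -0.040 t9.3 p [0.4912 0.0915 0.1883] rot [168.1  18.3  98.1] F [-0.6 -0.2 -1.3] w 27.9 gf 60.0
   axial -0.9 lateral 1.1
push -0.050 t9.6 p [0.4916 0.0971 0.18  ] rot [168.1  18.3  98.1] F [-0.1 -0.9 -0.2] w 28.2 gf 60.0
   axial 0.3 lateral 0.8
push -0.057 t9.9 p [0.492  0.101  0.1743] rot [168.1  18.3  98.1] F [-0.6  0.2  1. ] w 27.9 gf 60.0
   axial 0.7 lateral 0.9
push -0.062 t10.2 p [0.4922 0.1039 0.1702] rot [168.1  18.3  98.1] F [-0.2 -0.7 -0.9] w 28.2 gf 60.0
   axial -0.3 lateral 1.1
```

View pics/s4.png

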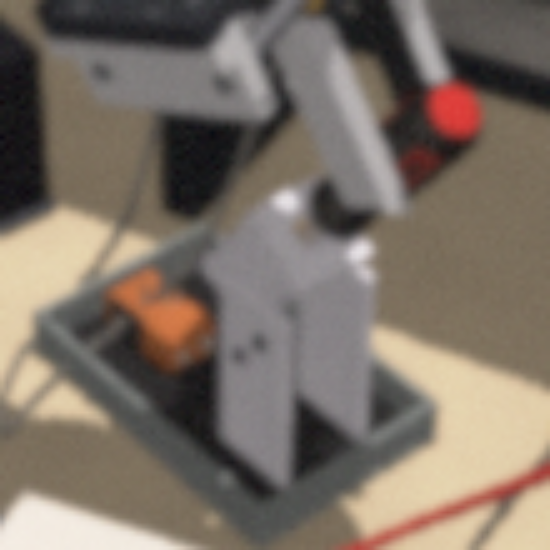

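The battery is out: it shows orange in the tray's open half at crop (165,320). Now I'll retract and go back above the block, then compare the shaft with the image taken just after lifting.

Run:
```python
from plan import *
line(hc+out*(.14+.015),bp,out,.12); line(hole+out*.155+up*.05,bp,out,.15)
ptp(Gp+Z*.12+np.r_[-.05,-.05,0],bk,Z); line(Gp+Z*.115,bk,Z,.15); env.pause(.2); st("above")
p,d=vision.get_image("scene"); np.savez("scene5.npz",p=p)
for t in"15": print(t); shaft(t,np.r_[D,.128],Z)
f=np.load("scene1.npz")["p"]; x,y=165,60
cv2.imwrite("pics/s5.png",cv2.resize(np.hstack([f[y:y+110,x:x+75],p[y:y+110,x:x+75]]),None,fx=5,fy=5)[...,::-1])
```

```text
above t13.5 p [0.5069 0.3705 0.2596] rot [ 179.9   52.  -172. ] F [-0.1  1.5 -0. ] w 28.1 gf 60.0
1
-0.004 [213.6 147.9] [ 1.   -0.09] [106 106 105 105 106 106 105 105 104 103 103 101 101]
-0.001 [213.5 146.7] [ 1.   -0.09] [106 106 105 106 106 106 107 106 105 104 105 106 105]
0.002 [213.4 145.6] [ 1.   -0.09] [108 108 106 105 105 107 108 106 105 105 106 108 105]
0.005 [213.3 144.4] [ 1.   -0.09] [105 105 104 105 105 106 106 106 105 105 106 106 106]
0.008 [213.2 143.2] [ 1.   -0.09] [104 102 104 105 107 109 106 104 105 108 105 105 106]
0.012 [213.  141.6] [ 1.   -0.09] [105 102 104 106 107 113 113 111 107 104 102 102 104]
0.020 [212.7 138.4] [ 1.   -0.09] [103 104 104 105 106 112 115 113 108 105 104 105 105]
0.030 [212.4 134.3] [ 1.   -0.09] [106 105 103 102 104 109 114 108  93  76  60  46  36]
0.040 [212.  130.2] [ 1.   -0.09] [ 60  46  38  39  51  83 103  96  71  47  25  29  28]
0.050 [211.6 126.1] [ 1.   -0.09] [ 38  36  37  43  57  84 104 102  86  72  67  69  69]
5
-0.004 [213.6 147.9] [ 1.   -0.09] [105 104 105 104 105 102 103 103 103 103 102 100 101]
-0.001 [213.5 146.7] [ 1.   -0.09] [105 106 104 104 103 103 103 103 104 105 105 105 105]
0.002 [213.4 145.6] [ 1.   -0.09] [105 104 103 104 105 105 104 103 103 104 105 106 106]
0.005 [213.3 144.4] [ 1.   -0.09] [105 106 105 104 105 105 104 103 103 105 107 106 106]
0.008 [213.2 143.2] [ 1.   -0.09] [104 105 104 103 104 105 107 106 105 103 103 103 104]
0.012 [213.  141.6] [ 1.   -0.09] [104 103 104 103 106 108 111 110 104 106 104 105 101]
0.020 [212.7 138.4] [ 1.   -0.09] [104 104 104 105 105 111 114 111 106 104 104 104 105]
0.030 [212.4 134.3] [ 1.   -0.09] [103 104 104 103 105 110 114 108  94  74  58  49  39]
0.040 [212.  130.2] [ 1.   -0.09] [ 59  53  45  41  54  85 102  95  67  37  26  25  32]
0.050 [211.6 126.1] [ 1.   -0.09] [ 40  40  39  41  59  86 102 101  86  71  67  68  68]
```

View pics/s5.png

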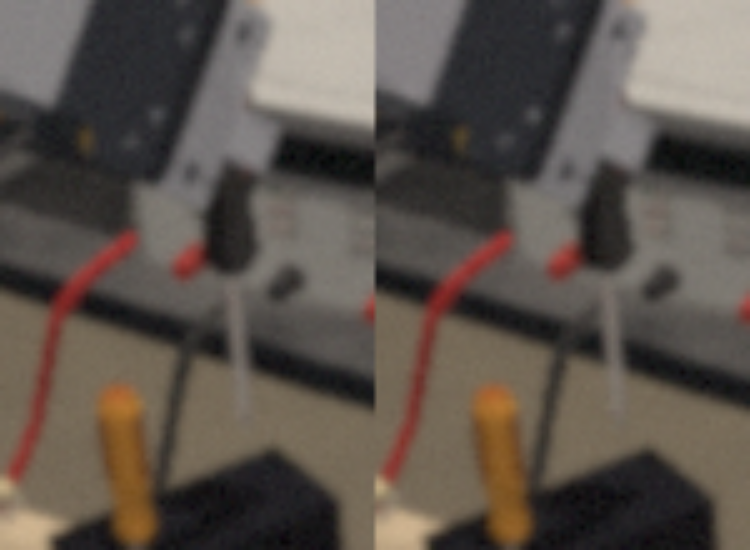

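The shaft looks the same in both panels (crop x≈240 and 612), so nothing has slipped. Now I'll lower it with force checks.

Run:
```python
from plan import *
ok=True
for h in(.085,.078,.074,.068,.05,.03,.012,.004,.001):
    line(Gp+Z*h,bk,Z,.08); r=st("h%.3f"%h)
    if np.linalg.norm(r["force"])>12: print("contact"); ok=h<.013; break
if ok:
    hand.grip(.43); env.pause(.3); st("open")
    line(Gp+bk*.09,bk,Z,.12); line(Gp+bk*.09+Z*.1,bk,Z,.25)
    env.move_joints([-76.519,24.414,4.234,92.017,-1.954,63.644,-3.845]); st("home")
    o=[]
    for n,(x,y) in dict(scene=(165,110),top=(165,140)).items():
        p,d=vision.get_image(n); np.savez(n+"6.npz",p=p,d=d); o.append(cv2.resize(p[y:y+150,x:x+160],None,fx=2.5,fy=2.5))
    cv2.imwrite("pics/s6.png",np.hstack(o)[...,::-1])
    H,Sa,V=[a.astype(int) for a in cv2.split(cv2.cvtColor(p,cv2.COLOR_RGB2HSV))]; m=((H<6)|(H>174))&(Sa>150)&(V>150); m[:160]=0;m[182:]=0;m[:,:180]=0;m[:,210:]=0
    print("cap",T.plane([np.argwhere(m)[:,::-1].mean(0)],.19),m.sum())
    W=T.cloud(d); b=(H>5)&(H<24)&(Sa>140)&(abs(W[...,0]-.494)<.07)&(abs(W[...,1]-.2)<.09); q=W[b]; print("battery",len(q),q.min(0),q.max(0))
```

```text
h0.085 t14.1 p [0.5073 0.371  0.2297] rot [-180.   52. -172.] F [-0.1  0.3 -1.2] w 28.4 gf 60.0
h0.078 t14.3 p [0.5073 0.371  0.2228] rot [-180.   52. -172.] F [ 0.6 -0.7 -1.7] w 28.2 gf 60.0
h0.074 t14.6 p [0.5073 0.371  0.2186] rot [-180.   52. -172.] F [-0.3  0.4 -0.7] w 28.4 gf 60.0
h0.068 t14.8 p [0.5073 0.3709 0.2124] rot [-179.9   52.  -172. ] F [ 0.1  0.2 -1.6] w 28.2 gf 60.0
h0.050 t15.2 p [0.5074 0.3709 0.1946] rot [-179.9   52.  -171.9] F [-0.5 -0.1 -0.6] w 28.3 gf 60.0
h0.030 t15.6 p [0.5074 0.371  0.1749] rot [-180.   52. -172.] F [-0.5 -0.4 -1. ] w 28.1 gf 60.0
h0.012 t16.0 p [0.5075 0.371  0.157 ] rot [-180.   52. -172.] F [ 0.2  0.4 -1.2] w 28.2 gf 60.0
h0.004 t16.2 p [0.5074 0.371  0.1489] rot [-180.   52. -172.] F [ 0.5 -0.3 -0.5] w 28.4 gf 60.0
h0.001 t16.5 p [0.5073 0.371  0.1456] rot [-180.   52. -172.] F [ 0.4  0.8 -0.1] w 28.1 gf 60.0
open t17.2 p [0.5073 0.371  0.1455] rot [-180.   52. -172.] F [ 0.9  0.7 -0.5] w 40.1 gf 0.0
home t19.9 p [0.2539 0.6244 0.2045] rot [-1.799e+02  1.000e-01  1.579e+02] F [ 0.2 -1.1  0.7] w 40.4 gf 0.0
cap [[0.49723891 0.36917527 0.19      ]] 62
battery 144 [0.48134785 0.17295337 0.00459479] [0.51121283 0.26286052 0.09707879]
```

```bash
ls pics | wc -l
```

```text
11
```

I've used all ten picture views, so I'll check the battery's resting pose numerically.

Run:
```python
from plan import *
for n,C in(("top",T),("scene",S)):
    f=np.load(n+"6.npz"); f0=np.load(n+"0.npz"); W=C.cloud(f["d"]); H,Sa,V=[a.astype(int) for a in cv2.split(cv2.cvtColor(f["p"],cv2.COLOR_RGB2HSV))]
    b=(Sa>110)&(H<25)&(V>60)&(abs(W[...,0]-.494)<.06)&(abs(W[...,1]-.2)<.09); q=W[b]
    print(n,len(q),"z hist",np.histogram(q[:,2],np.arange(0,.11,.01))[0],cv2.minAreaRect(np.float32(q[q[:,2]<.06][:,:2]*1000)))
    ch=(np.abs(f["d"]-f0["d"])>.006)&(abs(W[...,0]-.494)<.07)&(abs(W[...,1]-.195)<.09); q=W[ch]; print(" changed",len(q),np.percentile(q,[5,95],axis=0).round(3).tolist(),cv2.minAreaRect(np.float32(q[(q[:,2]>.012)&(q[:,2]<.06)][:,:2]*1000)))
    W0=C.cloud(f0["d"])
    for nm,c,zz in(("amber",(.4413,.378),(.1,.17)),("driver",(.4965,.3695),(.1,.2))):
        for w,g_ in((W0,f0),(W,f)): e=w[(np.hypot(w[...,0]-c[0],w[...,1]-c[1])<.02)&(w[...,2]>zz[0])&(w[...,2]<zz[1])]; print(nm,len(e),e.mean(0).round(4),e[:,2].max().round(3))
```

```text
top 168 z hist [13 33 95  0  0  0  0  0 13 14] ((499.1224670410156, 220.72869873046875), (35.646018981933594, 87.17715454101562), 3.4329311847686768)
 changed 325 [[0.456, 0.148, -0.003], [0.543, 0.259, 0.093]] ((489.1756591796875, 207.09393310546875), (56.914306640625, 106.1872787475586), 9.376901626586914)
amber 107 [0.4398 0.3781 0.1476] 0.164
amber 106 [0.4398 0.378  0.1484] 0.166
driver 235 [0.4932 0.3659 0.1674] 0.192
driver 243 [0.4937 0.3655 0.1655] 0.193
scene 239 z hist [ 22  38 179   0   0   0   0   0   0   0] ((504.13897705078125, 241.3221893310547), (57.897308349609375, 41.858009338378906), 79.60538482666016)
 changed 324 [[0.453, 0.145, 0.004], [0.511, 0.26, 0.099]] ((486.1411437988281, 197.74075317382812), (151.29542541503906, 78.06014251708984), 83.62950134277344)
amber 258 [0.4395 0.3771 0.1379] 0.169
amber 255 [0.4394 0.3771 0.1384] 0.169
driver 486 [0.4923 0.3639 0.1538] 0.195
driver 490 [0.4926 0.3636 0.1537] 0.195
```

```bash
python3 -c "
from station import finish_job; print(finish_job())"
```

```text
the job is handed in; nothing more can be done
None
```

I pushed the battery out and it lies flat in the catch tray; the screwdriver stands upright in its hole again, the small driver measures the same as before and I did not touch the reels (not measured again), and the job is handed in at about 20 s of robot time.

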